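Open the cold-light source fully and switch it on

ROBOT

A 7-joint arm with a two-finger parallel gripper is mounted at the origin on the work surface. World frame = base frame: x ahead of the robot, y to its left, z up, the work surface at z = 0. Lengths are in m, angles in degrees, forces in N, time in s.
With the tool pointing down it reaches from about 0.425 to 0.875 m from the base axis. Payload 4.7 kg.
Tool frame: the origin (TCP) lies on the centre line of the jaws, within the pads' length; the fingertips stand ahead of it and the grasp point (between the pads) lies 2 mm behind it (env.tip_reach is the x of the fingertips in the tool frame, in m); x points along the fingers, z is the direction in which the jaws open and shut, and the axes are right-handed (so a half turn about x gives the same grasp; the last joint's range is limited). The gripper opens to 87 mm and grips with 3 to 60 N. Pads are 19 mm wide; open, the fingers measure 117 mm over their backs; the gripper's body (75 mm by 190 mm) begins 51 mm behind the grasp point.
Start: joints at [75.923, 18.392, -4.016, 83.108, 1.295, 78.541, -3.26], TCP at [0.167, -0.628, 0.218] pointing down, gripper open.
Joint ranges: [-163.93, 163.93], [-17.29, 119.83], [-79.2, 71.16], [3.27, 140.29], [-89.18, 269.18], [5.43, 117.66], [-154.24, 154.24]. Speed limits (degrees/s): [147.25, 147.25, 180, 180, 180, 180, 180].

INTERFACE

Orientations are given as [roll, pitch, yaw] about the fixed x, y, z axes, in that order (R = Rz(yaw) Ry(pitch) Rx(roll)).
In Python, from cell import telemetry, optics, env, models gives the robot as it stands.
- The arm moves only by the shell command python3 -m pendant 'ROWS' [FORCE]. ROWS is JSON, a list of rows, each a list of 3 entries, a list of its own where there are three numbers: the finger opening in mm, from 0 to 87, then the shift along the tool's x, y, z in mm, then the turn, a rotation vector about the tool's x, y, z in rad. A call has 1 to 10 rows; each row is the pose to reach, as a shift and turn from the pose commanded when the call began, along the tool's axes at that moment; what a row does not reach only later rows make up. A row lasts 1/12 s, in which the tool goes at most 41.7 mm and 7.16 degrees, less where a joint would pass 70% of its speed; a pose out of reach is approached as far as the arm can. A call with a gripper value outside its range is refused whole. The fingers move at their own pace and stop on an object; FORCE is the grip in N (left out, the last holds). Time passes only in rows, so rows that repeat a pose let the fingers close. It gives the time, the measured TCP pose, the force and the opening at its end, in the units of the state.
- telemetry.get_obs(): the state, without advancing time (a new reading comes with each control period).
- optics.read_camera(name): name is "scene" or "top" or "wrist"; returns a dict with "image" (400x640x3 uint8, blue, green, red), "range_z" (400x640 float32, m along the optical axis (not along the pixel's ray), 0 where there is no reading), "fx", "fy", "cx", "cy" (pixels), "cam_to_world" (4x4, takes a point from camera to world coordinates). Camera axes: x right, y up, looking along -z (the intrinsics and any distortion apply to the point x, -y, -z); pixel columns grow to the right and rows downward; lengths in m; the calibration is good to about 2 mm. The wrist camera is an equidistant fisheye: a pixel r from the principal point sees the ray r / f radians off the axis. A picture is of the moment at which its call begins.
- env.sign_off(): hands the job in, once; it reports no verdict.
Trained networks look in the newest picture that a camera, given by its name, has taken for a name from the list of things; names that differ only in an ending like _2 or _b are one class to them, and where a whole thing is asked for, a point or a joint stands for the part that bears it (a point fixed in the world has none). Each returns a list of dicts, best first, with "confidence" (0 to 1); they miss things now and then, are a little off and sometimes report something else, mostly with a low value. They report only what shows in the picture. A call takes as long as a camera call.
- models.masks_of(camera, label): "pixels" (400x640 bool, what is visible of it) and "extent" ([left, top, right, bottom] as shares, 0 to 1, of the picture: columns of its width, rows of its height, round what is visible of it).
- models.landmark_of(camera, label): "centre" ([row, column] as shares, 0 to 1, of the picture: columns of its width, rows of its height: a listed point, or the origin of a listed thing).
The state is a dict: "time_s": time; "qpos": joint angles; "joint_velocities": joint speeds; "effort": joint torques, N m; "tool_pos": TCP position; "tool_rot": TCP orientation; "force": force on the tool from outside, world axes, zero at the start; "wrist_torque": the same for the moment, N m; "grip_width": finger opening in m.
Only numpy, scipy, OpenCV 4.12 (cv2) and the standard library are available. Lean on these libraries where they do the work, as an engineer would, in place of code of your own. Each camera call takes 0.05 s, during which the arm holds its last target.

TASK

Get the cold-light source ready for the microscope camera: turn the black knob of its aperture wheel until the largest opening stands under the light-guide collar and the sprung pawl has dropped into its notch, and push the toggle on the deck fully back to switch the lamp on; either may come first. Then let go, and do not push away or knock over the small things standing around it.

Things in the scene. Friction and masses are not known exactly. Their poses are not given: they have to be found in the camera images.
- lamp: Cold-light source, fixed to the bench: cream box 210 wide (y), 270 deep (x), 110 high; origin under its centre, own x to its back, y to its left, z up. Its front is a slope (own x -135 to +4, height 30 to 110); the flat deck behind the slope is at height 112.
- panel: Black panel 160 by 204 on the source's slope, facing forward and up, 30 degrees off level. Origin at the middle of the slope; own x points up the slope (to the back), y to the source's left, z straight out of the panel: the axis of wheel and knob is parallel to it, at own y +16.
- aperture_wheel (a joint): Wheel angle (rad), counter-clockwise positive as seen looking at the panel; endless. 0 or any full turn: the 26 opening is under the collar; +60 degrees: the 5 one; -60: the 18.5 one. Clicks at every 60 degrees (starts at any click but 0) and runs into the nearest click within 0.5 s when let go; turning over a crest takes about 0.15 N m, either way round.
- knob_grip (a point): Point on the wheel's axis at the height to grip its knob: black ribbed, grippy round knob 29 diameter, 38 long, standing straight out of the wheel's centre; this point is 10 below its top, 32 above the disc's top face, 45 off the panel. The knob turns with the wheel.
- large_opening (a point): Centre of the wheel's largest opening, on the disc's top face. The wheel is an aluminium disc, 146 across, 5 thick, its top face 13 off the panel, with six V notches in its rim and six round openings of 26, 18.5, 13, 9.5, 6.8 and 5 diameter, 60 degrees apart, 54 from the axis.
- light_port (a point): Point in the plane of the disc's top face, straight under the light-guide collar (black ring 34 outside, 28 inside, its top 8 above the disc, on a small bracket), at the upper end of the slope, 54 up the slope from the wheel's axis, over the pale round lamp window.
- pawl (a joint): Angle (rad) of the sprung pawl, a steel arm with a brass roller at the right-hand rim of the wheel: 0 when the roller lies at the bottom of a notch, about 0.21 on a crest between notches.
- lamp_switch (a joint): Angle (rad) of the lamp's toggle: 0 off, leaning 0.4 to the front; 0.8 (its stop) on, leaning 0.4 to the back. It stays where it is left; about 1.5 N at its tip moves it.
- switch_tip (a point): Centre of the toggle's round end (ball 12 diameter) on a steel bat 34 long, 8 thick, pivoted 5 above the deck at own x +35, y -65 of the light source; off, the tip is 36 above the deck; pushed towards the source's back it travels 26.
- objective: Bystander: spare objective lens standing upright, 28 diameter, 48 high; origin at its foot.
- petri_dish: Bystander: glass dish 90 diameter, 14 high; origin at its foot.
- oil_bottle: Bystander: amber oil bottle 30 diameter, 62 high; origin at its foot.
- slide_box: Bystander: closed wooden slide box 175 by 95 by 35; origin under its centre.
- specimen_jar: Bystander: jar 56 diameter, 75 high; origin at its foot.
- lens_brush: Bystander: small dusting brush 140 long, lying; origin under its middle.
- beaker: Bystander: glass beaker 60 diameter, 80 high; origin at its foot.

How it is judged (in metres and radians):
At the end, for the whole second after the job is handed in: The largest opening's centre is within 5 mm of the light port, the pawl is down in its notch (below 0.05 rad), the wheel is at rest and the lamp's toggle is back (above 0.6 of 0.8 rad) (distance between large_opening and light_port below 0.005 m and value of joint pawl below 0.05 rad and velocity of joint aperture_wheel between -0.1 and 0.1 rad/s and value of joint lamp_switch above 0.6 rad); the robot touches nothing.
It fails at once if one of the small things standing around is pushed 30 mm or more (distance of any of objective, petri_dish, oil_bottle, slide_box, specimen_jar, lens_brush, beaker from where it was at the start of the episode above 0.03 m).
It fails at once if the objective, oil bottle, jar or beaker is knocked over (angle between any of objective, oil_bottle, specimen_jar, beaker's own z axis and vertical above 0.6 rad).
It also fails if it takes over 56 s, if anything falls off the work surface, if the arm or the gripper's body presses on something with over 40 N, if the wrist force passes 120 N, or if a joint passes its speed limit or range.

## Working session

There is one attempt and no reset: what is moved stays moved. The work goes in short steps, Python scripts to look and compute and a shell command to move; the robot and the scene stay as the last step left them, time stands still between calls to the robot, and variables do not carry over. Pictures are saved under pics/ and viewed, and the job is handed in when it is done.

```bash
ls; mkdir -p pics
python3 - <<'E'
from cell import telemetry, optics, env, models
import cv2
print(telemetry.get_obs()); print(env.tip_reach)
for n in ("scene","top","wrist"):
    r=optics.read_camera(n); cv2.imwrite(f"pics/{n}0.png",r["image"])
    print(n,r["fx"],r["cx"],r["cy"],r["cam_to_world"].round(3).tolist())
E
```

```text
pics
{'time_s': 0.0, 'qpos': array([75.92413525, 18.44008954, -4.01489473, 83.17370254,  1.29429326,
       78.54273391, -3.25983538]), 'joint_velocities': array([ 0.05355578,  0.06172512, -0.0639155 , -0.0919675 ,  0.04379193,
        0.03381843, -0.03381666]), 'effort': array([ 7.66321159e-05, -4.91289783e+01, -4.04128879e-01, -3.12522411e+01,
       -6.40806416e-02,  4.39082785e-02,  2.06692084e-04]), 'tool_pos': array([ 0.16676003, -0.62765904,  0.21736029]), 'tool_rot': array([-177.27092732,   89.88855026,  107.61407988]), 'force': array([-0.45176802, -0.21809576, -0.26406672]), 'wrist_torque': array([ 0.02206025, -0.00387562,  0.00717073]), 'grip_width': 0.0871071468460869}
0.017
scene 457.1749539463016 316.34530449964257 198.18645788997935 [[-0.095, -0.578, 0.811, 1.311], [0.995, -0.064, 0.07, 0.129], [0.011, 0.814, 0.581, 0.664], [0.0, 0.0, 0.0, 1.0]]
top 463.86217923385675 316.30959462460663 211.48422176789236 [[-0.02, 0.999, -0.051, 0.511], [-1.0, -0.021, -0.016, 0.033], [-0.017, 0.05, 0.999, 0.996], [0.0, 0.0, 0.0, 1.0]]
wrist 309.70691628693146 316.2263916399494 203.5482666504174 [[0.257, 0.935, 0.245, 0.234], [-0.966, 0.248, 0.064, -0.612], [-0.001, -0.253, 0.967, 0.384], [0.0, 0.0, 0.0, 1.0]]
```

View pics/scene0.png

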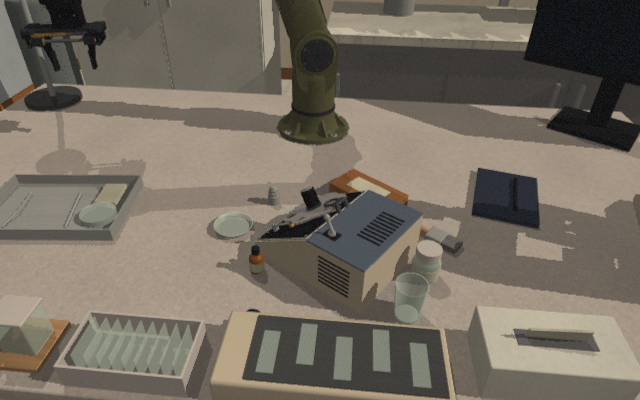

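View pics/top0.png

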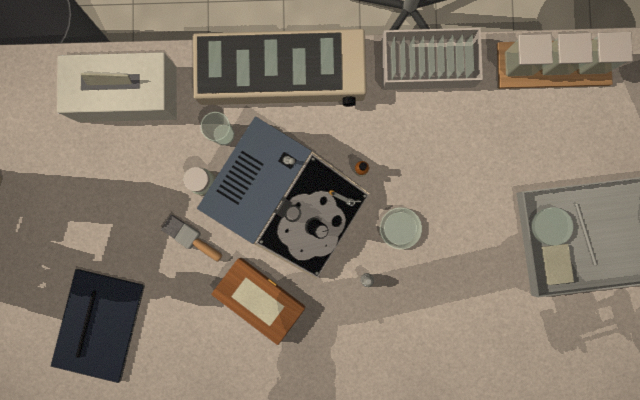

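```bash
cat > h.py <<'E'
from cell import telemetry, optics, env, models
import numpy as np, cv2
from scipy.spatial.transform import Rotation as R
def pix2w(r,row,col,rng=None):
    if rng is None:
        i,j=int(round(row)),int(round(col)); w=r["range_z"][max(0,i-1):i+2,max(0,j-1):j+2]; w=w[w>0]
        if len(w)==0: return None
        rng=np.median(w)
    p=np.array([(col-r["cx"])/r["fx"]*rng,-(row-r["cy"])/r["fy"]*rng,-rng,1])
    return (r["cam_to_world"]@p)[:3]
def cloud(r):
    v,u=np.mgrid[0:400,0:640]; z=r["range_z"]
    P=np.stack([(u-r["cx"])/r["fx"]*z,-(v-r["cy"])/r["fy"]*z,-z,np.ones_like(z)],-1)
    return (P@r["cam_to_world"].T)[...,:3]
def w2pix(r,p):
    q=np.linalg.inv(r["cam_to_world"])@np.append(p,1); return np.array([r["cy"]-q[1]/-q[2]*r["fy"], r["cx"]+q[0]/-q[2]*r["fx"]])
E
python3 - <<'E'
from h import *
for n in ("top","scene"):
    r=optics.read_camera(n)
    for l in "lamp panel knob_grip large_opening light_port switch_tip objective petri_dish oil_bottle slide_box specimen_jar lens_brush beaker".split():
        for d in models.landmark_of(n,l)[:2]:
            c=d["centre"]; rc=(c[0]*400,c[1]*640)
            p=pix2w(r,*rc)
            print(n,l,round(d["confidence"],2),np.round(rc,1),None if p is None else p.round(4))
E
```

```text
top lamp 0.85 [201.2 286.5] [0.576  0.1026 0.1242]
top panel 0.55 [215.  314.9] [0.5506 0.0504 0.0838]
top knob_grip 0.76 [230.5 319.8] [0.5196 0.041  0.1177]
top knob_grip 0.3 [218.6 315.8] [0.5434 0.0487 0.0865]
top large_opening 0.71 [220.9 337. ] [0.5392 0.006  0.0464]
top large_opening 0.69 [281.9 366.7] [ 0.4141 -0.0516  0.0458]
top light_port 0.94 [213.  290.8] [0.5545 0.0961 0.106 ]
top light_port 0.63 [230.8 318.5] [0.5191 0.0434 0.1184]
top switch_tip 0.61 [160.5 295. ] [0.6546 0.0858 0.1145]
top objective 0.59 [278.8 368.2] [ 0.4201 -0.0548  0.0446]
top oil_bottle 0.72 [131.6 221.4] [0.74   0.2517 0.0009]
top oil_bottle 0.64 [170.3 359.7] [ 0.643  -0.0433  0.0412]
top slide_box 0.59 [299.5 259.9] [0.3807 0.1682 0.0334]
top specimen_jar 0.88 [183.3 208.2] [0.6204 0.2659 0.0629]
top lens_brush 0.33 [279.5 366.8] [ 0.4188 -0.0519  0.0447]
top beaker 0.79 [136.1 222.2] [0.7299 0.2498 0.0019]
scene lamp 0.74 [251.9 337.2] [0.7013 0.1145 0.1122]
scene panel 0.75 [213.4 312.8] [0.5717 0.0577 0.0953]
scene knob_grip 0.88 [194.8 304.4] [0.5341 0.036  0.1138]
scene large_opening 0.7
[... 169 characters left out ...]
_tip 0.58 [218.1 323.2] [0.5949 0.0807 0.1031]
scene switch_tip 0.41 [253.4 333.3] [0.7066 0.1078 0.1128]
scene objective 0.73 [205.7 272.8] [ 0.43   -0.0538  0.0017]
scene petri_dish 0.6 [229.2 234. ] [ 0.5307 -0.125   0.0038]
scene oil_bottle 0.73 [269.8 254.7] [ 0.6666 -0.0484  0.0173]
scene oil_bottle 0.56 [312.3 405.6] [0.7612 0.241  0.0364]
scene slide_box 0.94 [199.6 367.2] [0.5351 0.1669 0.1125]
scene specimen_jar 0.72 [276.8 425.4] [0.6575 0.2872 0.0245]
scene specimen_jar 0.56 [311.6 401.2] [0.7564 0.2341 0.0319]
scene lens_brush 0.67 [239.1 427.9] [0.5306 0.3064 0.0142]
scene lens_brush 0.58 [196.2 306.5] [0.5356 0.0406 0.1116]
scene beaker 0.7 [313.5 406.9] [0.7613 0.2435 0.0339]
```

Run:
```python
from h import *
r=optics.read_camera("top")
im=r["image"]
cv2.imwrite("pics/topz.png",cv2.resize(im[100:300,190:410],None,fx=3.6,fy=3,interpolation=cv2.INTER_CUBIC)[:600,:800])
C=cloud(r)
# deck
m=(abs(C[...,2]-0.113)<0.006); m[:, :190]=0; m[:,340:]=0; m[:100]=0; m[260:]=0
n,lab,st,_=cv2.connectedComponentsWithStats(m.astype(np.uint8)); k=1+np.argmax(st[1:,4]); mm=lab==k
P=C[mm]; print("deck z",np.median(P[:,2]),mm.sum())
rect=cv2.minAreaRect((P[:,:2]*1000).astype(np.float32)); print(rect, cv2.boxPoints(rect))
# plane fit of slope: image region of panel
best=[]
m2=np.zeros((400,640),np.uint8); cv2.fillPoly(m2,[np.array([[316,158],[363,196],[318,272],[268,240]])],1)
Q=C[(m2>0)&(r["range_z"]>0)]
rng=np.random.default_rng(0);bb=(0,)
for _ in range(1000):
    a=Q[rng.choice(len(Q),3,False)]; nn=np.cross(a[1]-a[0],a[2]-a[0]); l=np.linalg.norm(nn)
    if l<1e-6: continue
    nn/=l; nn*=np.sign(nn[2]); d=nn@a[0]; c=(abs(Q@nn-d)<.002).sum()
    if c>bb[0]: bb=(c,nn,d)
c,nn,d=bb; s=abs(Q@nn-d)<.003; q=Q[s]; ce=q.mean(0); nn=np.linalg.svd(q-ce)[2][2]; nn*=np.sign(nn[2])
print("slope",c,len(Q),nn,np.degrees(np.arccos(nn[2])),"yaw",np.degrees(np.arctan2(-nn[1],-nn[0])),ce)
h=Q@nn-ce@nn; print(np.histogram(h,bins=np.arange(-.03,.06,.003)))
for L in ("lamp","panel","aperture_wheel","knob_grip","lamp_switch","light_port"):
    for dd in models.masks_of("top",L)[:2]: print(L,dd["confidence"],(np.array(dd["extent"])*[640,400,640,400]).round(),dd["pixels"].sum())
```

```text
deck z 0.11062763388457614 7634
((617.0609130859375, 160.32421875), (144.62864685058594, 212.13082885742188), 56.87554931640625) [[488.71582 157.72246]
 [666.3723   41.80157]
 [745.406   162.92598]
 [567.7495  278.84686]]
slope 2302 5569 [-0.27447366 -0.41618459  0.86686481] 29.903670936960538 yaw 56.59515550329663 [0.53067957 0.05802264 0.08081608]
(array([   0,    0,    0,    0,    3,  405, 1502,  288,   74, 1383, 1347,
        166,   97,   32,   12,    8,   12,   14,    5,   14,   19,   10,
         19,   51,  101,    7,    0,    0,    0]), array([-3.0000000e-02, -2.7000000e-02, -2.4000000e-02, -2.1000000e-02,
       -1.8000000e-02, -1.5000000e-02, -1.2000000e-02, -9.0000000e-03,
       -6.0000000e-03, -3.0000000e-03, -6.9388939e-18,  3.0000000e-03,
        6.0000000e-03,  9.0000000e-03,  1.2000000e-02,  1.5000000e-02,
        1.8000000e-02,  2.1000000e-02,  2.4000000e-02,  2.7000000e-02,
        3.0000000e-02,  3.3000000e-02,  3.6000000e-02,  3.9000000e-02,
        4.2000000e-02,  4.5000000e-02,  4.8000000e-02,  5.1000000e-02,
        5.4000000e-02,  5.7000000e-02]))
lamp 0.77 [196. 116. 369. 277.] 15091
panel 0.72 [259. 154. 370. 280.] 7211
aperture_wheel 0.68 [278. 194. 346. 262.] 3176
knob_grip 0.63 [276. 189. 346. 260.] 3198
knob_grip 0.63 [162. 216. 224. 268.] 997
lamp_switch 0.36 [287. 157. 294. 162.] 34
light_port 0.55 [254. 153. 372. 277.] 7243
light_port 0.15 [213. 258. 309. 343.] 4009
```

View pics/topz.png

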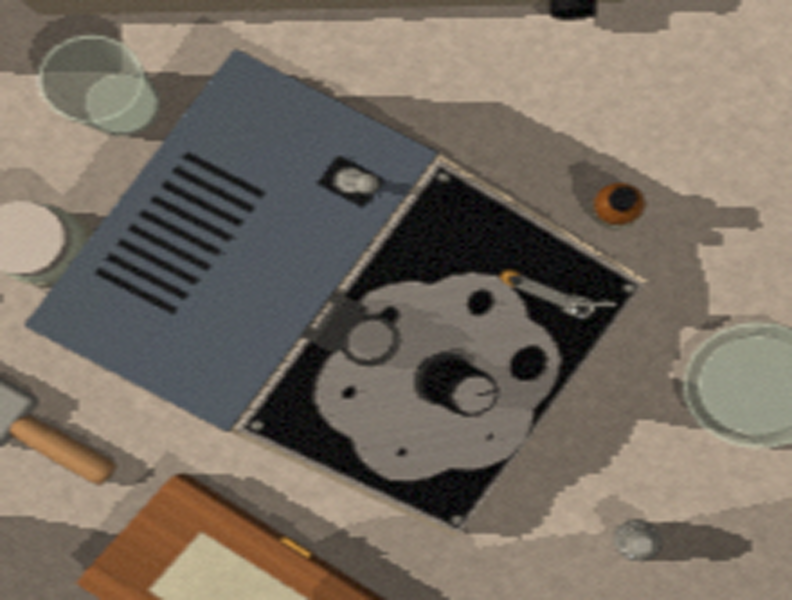

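Run:
```python
from h import *
r=optics.read_camera("top"); C=cloud(r)
m2=np.zeros((400,640),np.uint8); cv2.fillPoly(m2,[np.array([[316,158],[363,196],[318,272],[268,240]])],1)
ok=(m2>0)&(r["range_z"]>0); yaw=np.radians(56.7)
e=np.array([np.cos(yaw),np.sin(yaw),0]); n=np.array([-.5*e[0],-.5*e[1],np.cos(np.pi/6)]); px=np.array([e[0]*np.cos(np.pi/6),e[1]*np.cos(np.pi/6),.5]); py=np.cross(n,px)
Q=C[ok]; h=Q@n
hist,b=np.histogram(h,bins=np.arange(h.min(),h.max(),.001)); print([(round(b[i],3),hist[i]) for i in np.argsort(-hist)[:8]])
sub=h>np.max(h)-.02; print("knob top h",np.median(h[h>h.max()-.006]))
# disc/panel levels
k=(Q@n); 
dm=np.median(k[(abs(k-b[np.argmax(hist)])<.004)]); print(dm)
K=Q[(h>h.max()-.008)]; cx=K.mean(0); print("knob top centre",cx, len(K), "in-plane",cx@px,cx@py)
np.savez("g.npz",e=e,n=n,px=px,py=py)
# other clouds from scene
r2=optics.read_camera("scene"); C2=cloud(r2)
m=(np.linalg.norm(C2-cx,axis=-1)<.03)&((C2@n)>cx@n-.03)&(C2@n>np.median(h)+.02)
print("scene knob",m.sum(), C2[m].mean(0) if m.sum() else None, (C2[m]@n).max(), np.ptp(C2[m]@px),np.ptp(C2[m]@py),(C2[m]@px).mean(),(C2[m]@py).mean())
t=m&(C2@n>(C2[m]@n).max()-.006); print("top",t.sum(),C2[t].mean(0),C2[t].mean(0)@px,C2[t].mean(0)@py)
# switch: points above deck
for rr,CC,nm in((r,C,"top"),(r2,C2,"scene")):
    s=(CC[...,2]>.125)&(CC[...,2]<.16)&(np.linalg.norm(CC[...,:2]-[.648,.085],axis=-1)<.045)
    print(nm,"switch",s.sum(),CC[s].mean(0),CC[s].max(0),CC[s].min(0), CC[s][CC[s][:,2]>CC[s][:,2].max()-.008].mean(0))
# rectified disc view: plane h=disc
o=cx-n*.042; S=3
u,v=np.meshgrid(np.arange(-90,90,1/S),np.arange(90,-90,-1/S))  # v up = px, u right = -py
W=o+ (v[...,None]*px-u[...,None]*py)/1000
ci=np.linalg.inv(r["cam_to_world"]); q=W@ci[:3,:3].T+ci[:3,3]
mx=(r["cx"]+q[...,0]/-q[...,2]*r["fx"]).astype(np.float32); my=(r["cy"]-q[...,1]/-q[...,2]*r["fy"]).astype(np.float32)
cv2.imwrite("pics/rect0.png",cv2.remap(r["image"],mx,my,cv2.INTER_CUBIC))
```

```text
[(np.float64(-0.101), np.int64(730)), (np.float64(-0.1), np.int64(607)), (np.float64(-0.111), np.int64(581)), (np.float64(-0.102), np.int64(572)), (np.float64(-0.112), np.int64(563)), (np.float64(-0.099), np.int64(393)), (np.float64(-0.11), np.int64(356)), (np.float64(-0.113), np.int64(321))]
knob top h -0.05716605055061475
-0.0999076598951997
knob top centre [0.5190191  0.03889627 0.11692883] 166 in-plane 0.3333955393303393 -0.41244504009458444
scene knob 199 [0.53079357 0.04482297 0.11286971] -0.05472394407787364 0.03028336533495557 0.026395492630659878 0.3412542846340115 -0.4190323360614839
top 62 [0.52533488 0.04030628 0.11999158] 0.33895046724735667 -0.4169496899884615
top switch 47 [0.64971045 0.09193756 0.14616538] [0.65756508 0.10207845 0.15406433] [0.64306659 0.08394848 0.1263864 ] [0.6486517  0.08989751 0.15090315]
scene switch 80 [0.6545038  0.09405445 0.1423172 ] [0.66035792 0.10347284 0.15549526] [0.64565036 0.08568345 0.12635827] [0.65246797 0.09059949 0.15223557]
```

View pics/rect0.png

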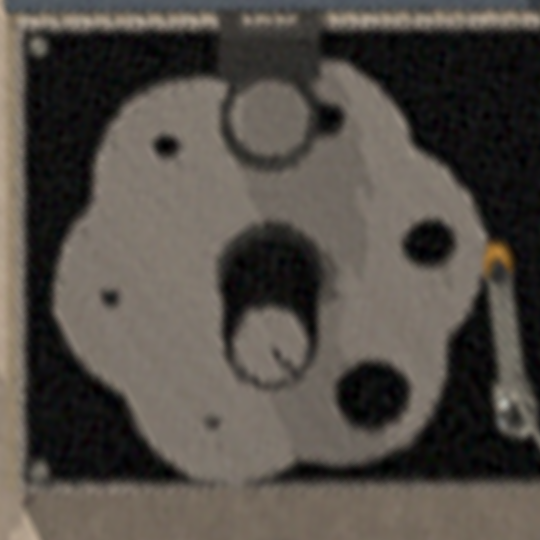

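Run:
```python
from h import *
print(telemetry.get_obs()["time_s"])
r=optics.read_camera("top"); a=cv2.imread("pics/top0.png"); print(np.abs(a.astype(int)-r["image"])[150:290,250:370].mean())
r=optics.read_camera("scene")
cv2.imwrite("pics/scz.png",cv2.resize(r["image"][170:270,240:400],None,fx=5,fy=5,interpolation=cv2.INTER_CUBIC))
```

```text
2.0
2.523531746031746
```

View pics/scz.png

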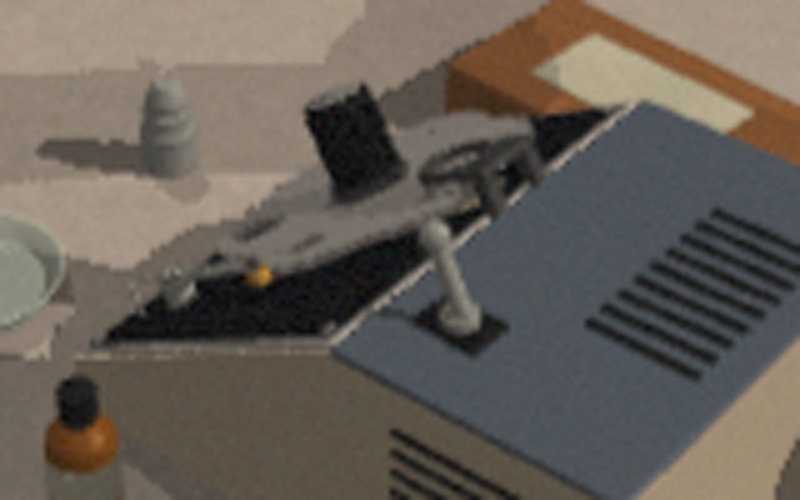

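View pics/wrist0.png

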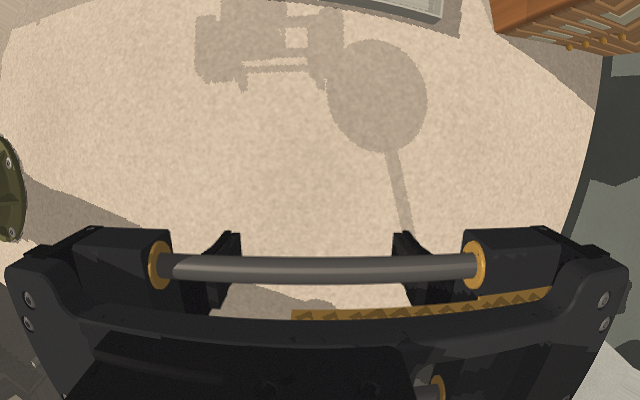

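```bash
cat >> h.py <<'E'
g=np.load("g.npz") if __import__("os").path.exists("g.npz") else None
def cur():
    s=telemetry.get_obs(); return s,s["tool_pos"],R.from_euler("xyz",s["tool_rot"],degrees=True)
def rel(Rt,pt,name=""):
    s,p,R0=cur(); sh=R0.inv().apply(pt-p)*1000; rv=(R0.inv()*Rt).as_rotvec()
    print(name,"shift",sh.round(1),"rv",rv.round(4),"rows>=",np.linalg.norm(sh)/41.7,np.degrees(np.linalg.norm(rv))/7.16)
E
python3 - <<'E'
from h import *
s,p,R0=cur(); print(p,"\n",R0.as_matrix().round(3))
n,px,py=g["n"],g["px"],g["py"]
print(n,px,py)
G=.3345*px-.414*py-.067*n; print("G",G)
A=G+.12*n
Rz=R.from_euler("z",80,degrees=True)*R0
x0=Rz.as_matrix()[:,0]; ax=np.cross(x0,-n); ang=np.arctan2(np.linalg.norm(ax),x0@-n); Rt=R.from_rotvec(ax/np.linalg.norm(ax)*ang)*Rz
print(Rt.as_matrix().round(3),A, Rt.as_euler("xyz",degrees=True))
rel(Rt,A,"A")
np.savez("t.npz",Rt=Rt.as_matrix(),G=G)
E
```

```text
[ 0.16695695 -0.62820512  0.21849401] 
 [[-0.     0.966  0.257]
 [-0.     0.257 -0.966]
 [-1.    -0.     0.   ]]
[-0.27451141 -0.41790368  0.8660254 ] [0.47546771 0.72383041 0.5       ] [-0.83580736  0.54902282  0.        ]
G [0.52346046 0.04282537 0.1092263 ]
[[ 0.275 -0.143  0.951]
 [ 0.418  0.908  0.016]
 [-0.866  0.393  0.309]] [ 0.49051909 -0.00732307  0.21314935] [51.81257542 60.         56.7       ]
A shift [   5.3  472.2 -516.9] rv [-1.362   0.018   0.5676] rows>= 16.790262381041018 11.808683358335232
```

```bash
python3 -m pendant '[[87,[-20,25,-25],[-0.05,0,0.02]],[87,[-40,55,-50],[-0.15,0,0.05]],[87,[-55,90,-80],[-0.25,0,0.1]],[87,[-60,125,-110],[-0.35,0,0.15]],[87,[-60,160,-140],[-0.45,0,0.2]],[87,[-60,190,-170],[-0.55,0.01,0.25]],[87,[-60,220,-200],[-0.65,0.01,0.3]],[87,[-60,250,-230],[-0.75,0.01,0.35]],[87,[-60,280,-260],[-0.85,0.01,0.4]],[87,[-60,305,-290],[-0.95,0.01,0.45]]]'
python3 - <<'E'
from h import *
t=np.load("t.npz"); s,p,_=cur(); print(s["time_s"],s["qpos"].round(1),p); rel(R.from_matrix(t["Rt"]),t["G"]+.12*g["n"],"A")
E
```

```text
time_s: 2.93
tool_pos: [0.3798, -0.2842, 0.2788]
tool_rot: [63.3, 65.1, 43.8]
force: [0.9, 0.0, 0.1]
grip_width: 0.0872
2.9333 [ 70.4  -3.1 -17.  104.2 -25.8  82.9  38.1] [ 0.37984325 -0.28416939  0.27882136]
A shift [173.9 250.7 -11.9] rv [-0.4     0.0403  0.1312] rows>= 7.321254619271246 3.384151821451163
```

```bash
python3 -m pendant '[[87,[15,30,-2],[-0.05,0,0.02]],[87,[35,60,-4],[-0.1,0,0.03]],[87,[55,90,-5],[-0.15,0.01,0.05]],[87,[78,120,-6],[-0.2,0.02,0.07]],[87,[100,150,-8],[-0.25,0.02,0.09]],[87,[120,180,-9],[-0.3,0.03,0.1]],[87,[142,210,-10],[-0.35,0.04,0.12]],[87,[160,235,-11],[-0.4,0.04,0.13]],[87,[174,251,-12],[-0.4,0.04,0.13]],[87,[174,251,-12],[-0.4,0.04,0.13]]]'
python3 - <<'E'
from h import *
t=np.load("t.npz"); s,p,_=cur(); print(s["time_s"],s["qpos"].round(1),p); rel(R.from_matrix(t["Rt"]),t["G"]+.12*g["n"],"A")
r=optics.read_camera("wrist"); cv2.imwrite("pics/w1.png",r["image"])
r=optics.read_camera("scene"); cv2.imwrite("pics/s1.png",r["image"])
E
```

```text
time_s: 3.77
tool_pos: [0.4904, -0.0037, 0.2117]
tool_rot: [52.3, 60.1, 57.2]
force: [-0.3, 0.3, 0.3]
grip_width: 0.0869
3.7667 [ 55.5  -7.4 -33.9 116.7 -36.5  67.8  40.4] [ 0.4904404  -0.00373419  0.21167554]
A shift [-2.8 -2.7  0.5] rv [ 0.0006 -0.0049 -0.0015] rows>= 0.0930579108903086 0.041279967763151924
```

View pics/w1.png

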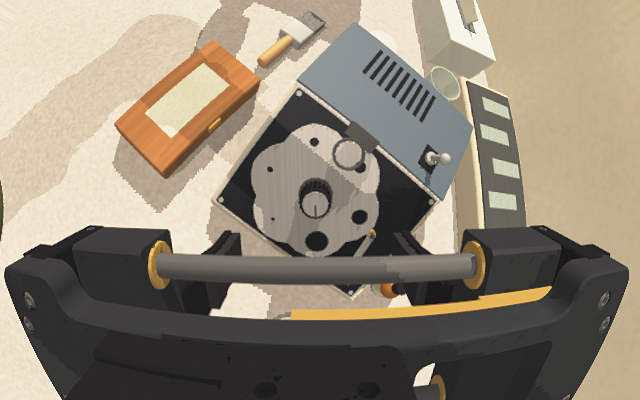

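View pics/s1.png

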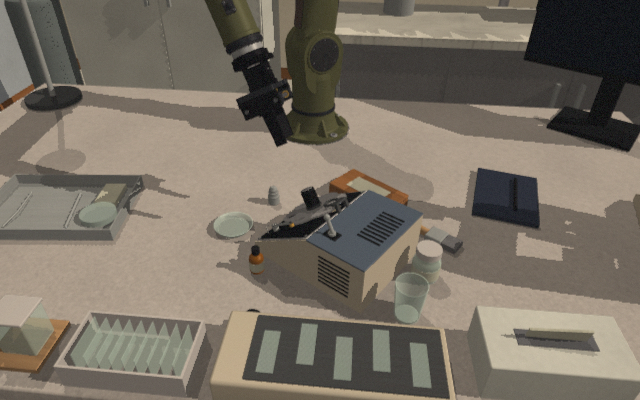

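```bash
python3 -m pendant '[[80,[0,0,0],[0.12,0,0]],[70,[0,0,0],[0.24,0,0]],[70,[0,0,0],[0.36,0,0]],[70,[0,0,0],[0.48,0,0]],[70,[0,0,0],[0.6,0,0]],[70,[0,0,0],[0.72,0,0]],[70,[0,0,0],[0.84,0,0]],[70,[0,0,0],[0.96,0,0]],[70,[0,0,0],[1.05,0,0]],[70,[0,0,0],[1.05,0,0]]]'
python3 - <<'E'
from h import *
t=np.load("t.npz"); s,p,R0=cur(); print(s["time_s"],s["qpos"].round(1),p)
Rt=R.from_matrix(t["Rt"])*R.from_rotvec([1.05,0,0]); np.savez("t2.npz",Rt=Rt.as_matrix(),G=t["G"])
rel(Rt,t["G"]+.12*g["n"],"A");rel(Rt,t["G"]-.002*g["n"],"G")
r=optics.read_camera("wrist"); cv2.imwrite("pics/w2.png",r["image"])
print([(d["confidence"],np.array(d["centre"])*[400,640]) for d in models.landmark_of("wrist","knob_grip")])
# predict pixel of G in wrist fisheye
q=np.linalg.inv(r["cam_to_world"])@np.append(t["G"],1); a=np.array([q[0],-q[1]]); th=np.arctan2(np.hypot(*a),-q[2]); uv=a/np.hypot(*a)*th*r["fx"]; print("G pred row,col",r["cy"]+uv[1],r["cx"]+uv[0])
# depth cloud fisheye
v,u=np.mgrid[0:400,0:640].astype(float); du=(u-r["cx"])/r["fx"]; dv=(v-r["cy"])/r["fy"]; th=np.hypot(du,dv); z=r["range_z"]; k=np.tan(th)/np.maximum(th,1e-9)
P=np.stack([du*k*z,-dv*k*z,-z,np.ones_like(z)],-1)@r["cam_to_world"].T; P=P[...,:3]
h=P@g["n"]; w=(np.linalg.norm(P-t["G"],axis=-1)<.03)&(z>0)
print("h max",np.percentile(h[w],98), ); tt=w&(h>np.percentile(h[w],98)-.005); c=P[tt].mean(0); print("knob top c px py",c@g["px"],c@g["py"],tt.sum(),"G",t["G"]@g["px"],t["G"]@g["py"])
d=(abs(h+.1)<.006)&(np.linalg.norm(P-t["G"],axis=-1)<.08)&(z>0); print("disc h",np.median(h[d]))
E
```

```text
time_s: 4.7
tool_pos: [0.4909, -0.011, 0.213]
tool_rot: [112.2, 60.1, 56.3]
force: [-0.5, -0.2, -0.2]
grip_width: 0.0697
4.7 [ 60.   -7.7 -37.1 116.4 -36.9  68.2 -19.3] [ 0.49088517 -0.01100727  0.2130405 ]
A shift [ 1.3  1.5 -3.1] rv [-0.0095  0.0038  0.0009] rows>= 0.08882358074228457 0.08212555201465274
G shift [123.3   1.6  -3.6] rv [-0.0095  0.0038  0.0009] rows>= 2.959068427355231 0.08212555201465274
[(0.87, array([195.8  , 313.408])), (0.35, array([246.72 , 198.784]))]
G pred row,col 195.08572442722473 310.4255741446913
h max -0.05396248323754199
knob top c px py 0.3327706891937642 -0.4140366985150319 729 G 0.33450000000000013 -0.4140000000000001
disc h -0.09785537631551401
```

View pics/w2.png

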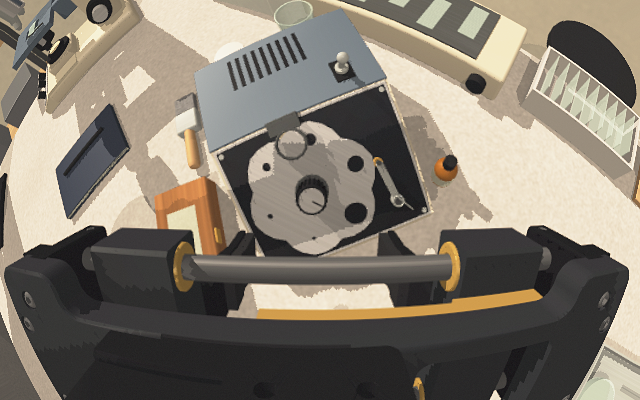

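```bash
python3 -m pendant '[[60,[25,1,-3],[-0.01,0,0]],[60,[50,1,-3],[-0.01,0,0]],[60,[75,1,-3],[-0.01,0,0]],[60,[95,1,-3],[-0.01,0,0]],[60,[110,1,-3],[-0.01,0,0]],[60,[121,1,-3],[-0.01,0,0]],[60,[121,1,-3],[-0.01,0,0]],[60,[121,1,-3],[-0.01,0,0]]]' 35
python3 - <<'E'
from h import *
t=np.load("t2.npz"); s,p,R0=cur(); print(s["time_s"],s["qpos"].round(1),p,s["force"])
rel(R.from_matrix(t["Rt"]),t["G"],"G")
r=optics.read_camera("scene"); cv2.imwrite("pics/s3.png",cv2.resize(r["image"][120:280,200:420],None,fx=3.6,fy=3.6))
E
```

```text
time_s: 5.47
tool_pos: [0.5228, 0.044, 0.1086]
tool_rot: [111.7, 60.1, 56.7]
force: [0.4, -0.2, 1.2]
grip_width: 0.0604
5.4667 [ 54.8   3.1 -43.8 121.4 -34.2  49.7 -22.7] [0.52275066 0.0439757  0.10863197] [ 0.35022864 -0.19405186  1.23206377]
G shift [-0.8  0.3  1.2] rv [0.0057 0.0005 0.0016] rows>= 0.035409741063472805 0.047186272375202405
```

View pics/s3.png

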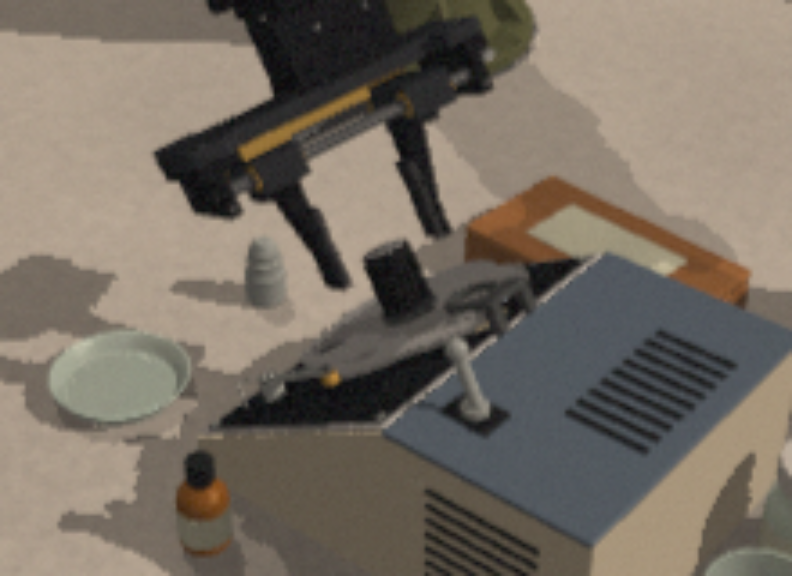

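Run:
```python
from h import *
s,p,R0=cur(); X=R0.as_matrix()
r=optics.read_camera("scene"); im=r["image"].copy()
for w,c in((p,(0,0,255)),(p+.017*X[:,0]+.03*X[:,2],(0,255,0)),(p+.017*X[:,0]-.03*X[:,2],(255,0,0))):
    a=w2pix(r,w); print(a); cv2.circle(im,(int(a[1]),int(a[0])),1,c,-1)
cv2.imwrite("pics/s4.png",cv2.resize(im[120:280,200:420],None,fx=3.6,fy=3.6))
r=optics.read_camera("wrist"); cv2.imwrite("pics/w4.png",r["image"])
```

```text
[193.86424653 308.48924914]
[207.40629616 299.60606887]
[194.74959061 323.25705061]
```

View pics/s4.png

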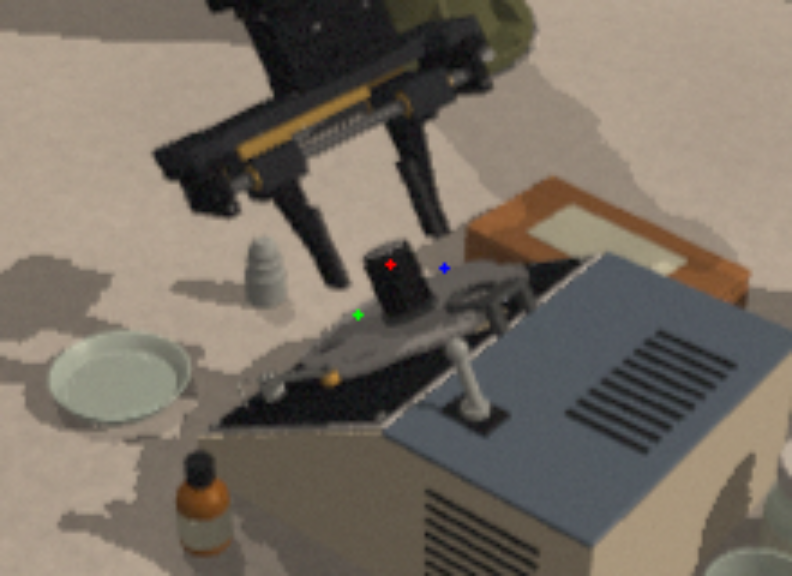

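View pics/w4.png

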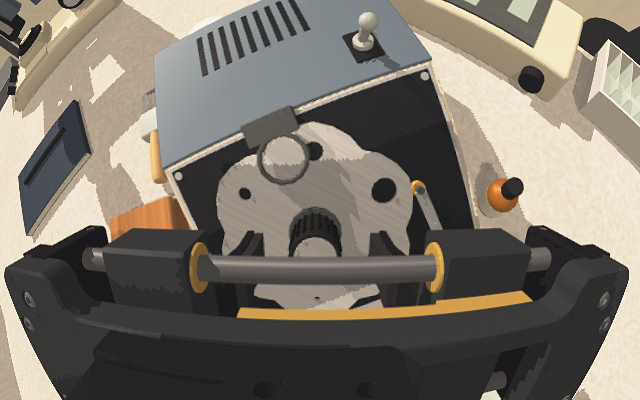

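```bash
python3 - <<'E'
from h import *
s,p,R0=cur(); X=R0.as_matrix()
r=optics.read_camera("wrist"); z=r["range_z"]
def fp(w):
    q=np.linalg.inv(r["cam_to_world"])@np.append(w,1); a=np.array([q[0],-q[1]]); th=np.arctan2(np.hypot(*a),-q[2]); uv=a/np.hypot(*a)*th*r["fx"]; return np.array([r["cy"]+uv[1],r["cx"]+uv[0]])
for d in (-.01,0,.017,.03,.04): print(d,fp(p+d*X[:,0]).round(),"finger inner", fp(p+d*X[:,0]+.03*X[:,2]).round())
v,u=np.mgrid[0:400,0:640].astype(float); du=(u-r["cx"])/r["fx"]; dv=(v-r["cy"])/r["fy"]; th=np.hypot(du,dv); k=np.tan(th)/np.maximum(th,1e-9)
P=(np.stack([du*k*z,-dv*k*z,-z,np.ones_like(z)],-1)@r["cam_to_world"].T)[...,:3]
for (a,b) in((250,315),(236,257),(236,253),(245,255),(240,375),(238,376),(250,376),(150,300),(200,240)):
    print(a,b,z[a,b],((P[a,b]-p)@X*1000).round(1),(P[a,b]@g["n"]).round(4))
E
python3 -c "
import cv2;a=cv2.imread('pics/w4.png');cv2.imwrite('pics/w4z.png',cv2.resize(a[190:310,200:440],None,fx=3.3,fy=3.3))"
```

```text
-0.01 [252. 313.] finger inner [252. 367.]
0 [245. 313.] finger inner [245. 364.]
0.017 [235. 313.] finger inner [235. 360.]
0.03 [228. 313.] finger inner [228. 358.]
0.04 [223. 314.] finger inner [223. 356.]
250 315 0.16659802 [-12.1   2.1   1.1] -0.0547
236 257 0.16781919 [ -9.1   8.9 -30.8] -0.0579
236 253 0.16696423 [ -9.9   9.2 -32.9] -0.0571
245 255 0.15367287 [-23.5   9.5 -29.2] -0.0434
240 375 0.1612783 [-15.8   9.2  32.9] -0.0509
238 376 0.16431986 [-12.7   9.1  34. ] -0.0541
250 376 0.15314451 [-24.7   7.2  31.9] -0.042
150 300 0.19608912 [31.5 52.2 -8.6] -0.0984
200 240 0.20356177 [ 30.7  19.4 -49.3] -0.0977
```

View pics/w4z.png

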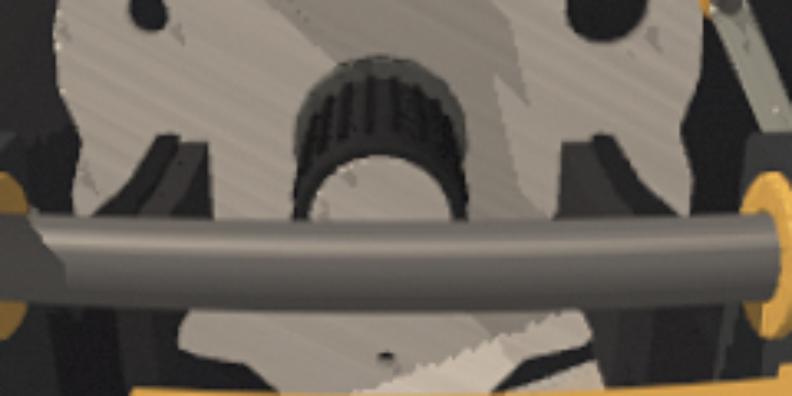

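```bash
python3 -m pendant '[[55,[3,0,1],[0,0,0]],[50,[6,0,1],[0,0,0]],[50,[9,0,1],[0,0,0]],[50,[9,0,1],[0,0,0]],[50,[9,0,1],[0,0,0]]]' 35
python3 - <<'E'
from h import *
s,p,R0=cur(); X=R0.as_matrix(); print(s["qpos"].round(1),s["time_s"],p@g["n"])
r=optics.read_camera("wrist"); cv2.imwrite('pics/w5z.png',cv2.resize(r["image"][190:310,200:440],None,fx=3.3,fy=3.3))
E
```

```text
time_s: 6.08
tool_pos: [0.5258, 0.0474, 0.1005]
tool_rot: [111.7, 60.1, 56.7]
force: [-0.4, 0.4, 0.2]
grip_width: 0.0503
[ 54.3   4.3 -44.1 121.6 -33.6  48.2 -23.3] 6.0833 -0.07710174340222199
```

View pics/w5z.png

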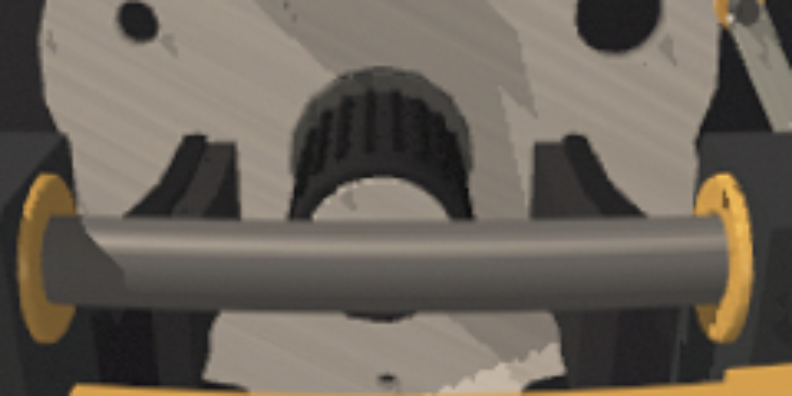

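```bash
python3 -m pendant '[[40,[0,0,0],[0,0,0]],[30,[0,0,0],[0,0,0]],[22,[0,0,0],[0,0,0]],[15,[0,0,0],[0,0,0]],[15,[0,0,0],[0,0,0]],[15,[0,0,0],[0,0,0]]]' 40
python3 - <<'E'
from h import *
s,p,R0=cur(); print(s["qpos"].round(1),s["force"],s["wrist_torque"])
E
```

```text
time_s: 6.63
tool_pos: [0.5255, 0.0478, 0.1008]
tool_rot: [111.8, 60.1, 56.8]
force: [-3.3, 0.6, 4.5]
grip_width: 0.028
[ 54.3   4.3 -44.2 121.6 -33.6  48.3 -23.3] [-3.34057095  0.63827865  4.45530815] [0.17497393 0.86608559 0.45041278]
```

```bash
python3 -m pendant '[[15,[0,0,0],[-0.1,0,0]],[15,[0,0,0],[-0.2,0,0]],[15,[0,0,0],[-0.3,0,0]],[15,[0,0,0],[-0.4,0,0]],[15,[0,0,0],[-0.5,0,0]],[15,[0,0,0],[-0.6,0,0]],[15,[0,0,0],[-0.7,0,0]],[15,[0,0,0],[-0.8,0,0]]]'
python3 - <<'E'
from h import *
s,p,R0=cur(); print(s["qpos"].round(1),s["force"],s["wrist_torque"])
r=optics.read_camera("wrist"); cv2.imwrite('pics/w6.png',r["image"])
E
```

```text
time_s: 7.3
tool_pos: [0.5243, 0.0485, 0.1007]
tool_rot: [66.0, 60.1, 57.2]
force: [-9.5, 0.8, 10.4]
grip_width: 0.0279
[ 56.7   4.5 -46.7 121.5 -33.3  48.3  22.6] [-9.47003873  0.81305116 10.35374573] [0.64064057 1.49543954 0.73630124]
```

View pics/w6.png

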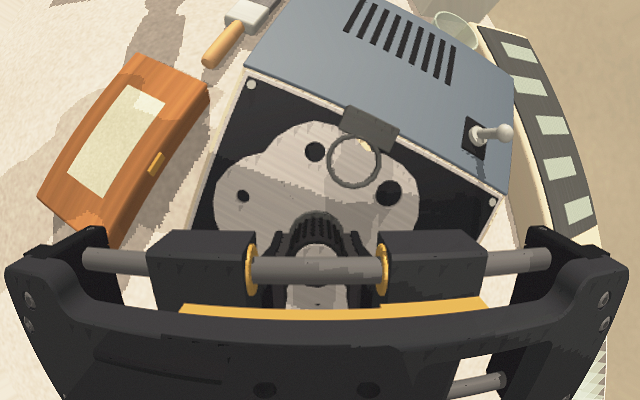

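```bash
python3 -m pendant '[[15,[0,0,0],[-0.1,0,0]],[15,[0,0,0],[-0.2,0,0]],[15,[0,0,0],[-0.3,0,0]],[15,[0,0,0],[-0.4,0,0]],[15,[0,0,0],[-0.5,0,0]],[15,[0,0,0],[-0.6,0,0]],[15,[0,0,0],[-0.7,0,0]],[15,[0,0,0],[-0.8,0,0]]]'
python3 - <<'E'
from h import *
s,p,R0=cur(); print(s["qpos"].round(1),s["force"],s["wrist_torque"])
E
```

```text
time_s: 8.02
tool_pos: [0.5231, 0.0484, 0.1003]
tool_rot: [20.4, 60.2, 57.4]
force: [-14.4, -0.5, 13.0]
grip_width: 0.028
[ 59.4   4.8 -49.4 121.5 -32.7  48.3  68.1] [-14.38842594  -0.53642441  13.02021842] [0.55268396 2.14976597 1.05070075]
```

```bash
python3 -m pendant '[[15,[0,0,0],[-0.1,0,0]],[15,[0,0,0],[-0.2,0,0]],[15,[0,0,0],[-0.3,0,0]],[15,[0,0,0],[-0.4,0,0]],[15,[0,0,0],[-0.5,0,0]],[15,[0,0,0],[-0.6,0,0]],[15,[0,0,0],[-0.7,0,0]],[15,[0,0,0],[-0.8,0,0]],[15,[0,0,0],[-0.84,0,0]],[15,[0,0,0],[-0.84,0,0]]]'
python3 - <<'E'
from h import *
s,p,R0=cur(); print(s["qpos"].round(1),s["force"],s["wrist_torque"])
r=optics.read_camera("wrist"); cv2.imwrite('pics/w7.png',r["image"])
E
```

```text
time_s: 8.85
tool_pos: [0.5225, 0.0473, 0.0995]
tool_rot: [-27.6, 60.3, 57.4]
force: [-13.5, -3.2, 12.2]
grip_width: 0.0276
[ 62.5   5.2 -52.6 121.5 -31.9  48.1 115.6] [-13.50275533  -3.22017916  12.23835439] [0.04195279 2.23952972 1.23810109]
```

View pics/w7.png

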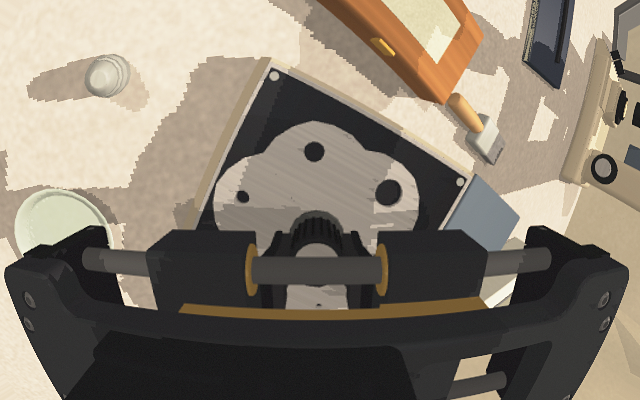

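```bash
python3 -m pendant '[[50,[0,0,0],[0,0,0]],[50,[0,0,0],[0,0,0]],[50,[0,0,0],[0,0,0]],[50,[-20,0,0],[0,0,0]],[50,[-45,0,0],[0,0,0]],[50,[-75,0,0],[0,0,0]],[50,[-105,0,0],[0,0,0]],[50,[-130,0,0],[0,0,0]]]'
python3 - <<'E'
from h import *
s,p,R0=cur(); print(s["qpos"].round(1),s["force"],s["time_s"])
r=optics.read_camera("top"); cv2.imwrite('pics/t8.png',r["image"])
r=optics.read_camera("wrist"); cv2.imwrite('pics/w8.png',r["image"])
E
```

```text
time_s: 9.57
tool_pos: [0.4906, -0.008, 0.2153]
tool_rot: [-28.5, 60.1, 56.3]
force: [1.4, 0.3, -0.7]
grip_width: 0.0496
[ 69.7  -8.9 -45.9 116.2 -38.7  69.3 122.6] [ 1.41442135  0.33590064 -0.66230072] 9.5667
```

View pics/w8.png

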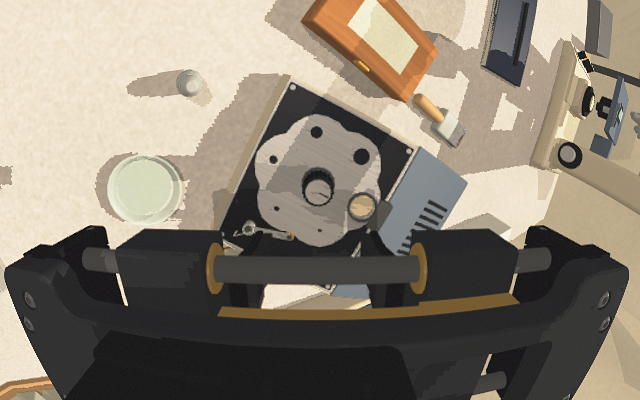

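View pics/t8.png

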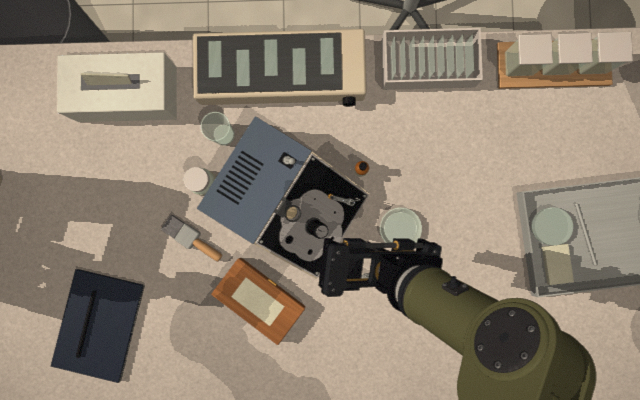

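```bash
cat >> h.py <<'E'
def rectify(r,name,S=3):
    n,px,py=g["n"],g["px"],g["py"]; o=.3334*px-.4124*py-.0992*n
    u,v=np.meshgrid(np.arange(-90,90,1/S),np.arange(90,-90,-1/S))
    W=o+(v[...,None]*px-u[...,None]*py)/1000
    ci=np.linalg.inv(r["cam_to_world"]); q=W@ci[:3,:3].T+ci[:3,3]
    mx=(r["cx"]+q[...,0]/-q[...,2]*r["fx"]).astype(np.float32); my=(r["cy"]-q[...,1]/-q[...,2]*r["fy"]).astype(np.float32)
    cv2.imwrite(name,cv2.remap(r["image"],mx,my,cv2.INTER_CUBIC))
E
python3 - <<'E'
from h import *
r=optics.read_camera("top"); rectify(r,"pics/rect8.png")
E
```

```text
(no output)
```

View pics/rect8.png

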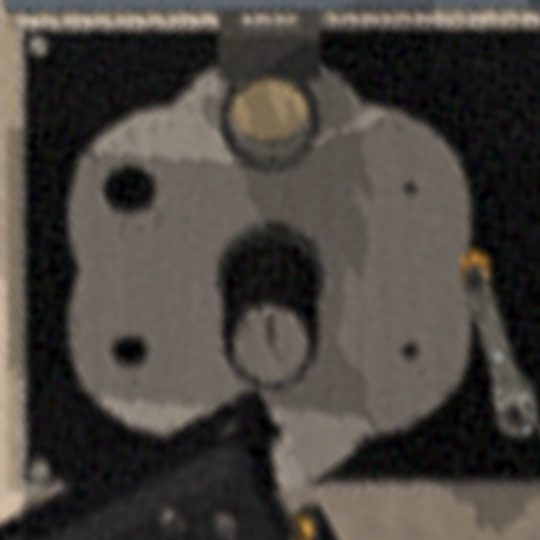

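Run:
```python
from h import *
e,py=g["e"],g["py"]; s,p,R0=cur(); print(R0.as_matrix().round(3), p)
for sg in (1,-1):
    x=np.array([0,0,-1.]); y=sg*e; Rt=R.from_matrix(np.stack([x,y,np.cross(x,y)],1))
    B=.385*e-.4945*py+np.array([0,0,.142]); print(B)
    rel(Rt,B+[0,0,.07],f"{sg} above"); rel(Rt,B,"B")
    if sg==1: np.savez("t3.npz",Rt=Rt.as_matrix(),B=B)
    else: np.savez("t4.npz",Rt=Rt.as_matrix(),B=B)
```

```text
[[ 0.278 -0.96   0.027]
 [ 0.412  0.145  0.899]
 [-0.867 -0.239  0.436]] [ 0.49166083 -0.00871701  0.2148899 ]
[0.62468053 0.05029405 0.142     ]
1 above shift [  63.9 -118.5   55.4] rv [ 2.0053  0.5382 -0.3143] rows>= 3.4904154595403605 16.803988275863333
B shift [ 124.6 -101.7   24.9] rv [ 2.0053  0.5382 -0.3143] rows>= 3.9030192060295303 16.803988275863333
[0.62468053 0.05029405 0.142     ]
-1 above shift [  63.9 -118.5   55.4] rv [-1.0564  0.2756  0.472 ] rows>= 3.4904154595403605 9.517959482656027
B shift [ 124.6 -101.7   24.9] rv [-1.0564  0.2756  0.472 ] rows>= 3.9030192060295303 9.517959482656027
```

```bash
python3 -m pendant '[[30,[-3,0,0],[0.11,0.03,-0.02]],[10,[-6,0,0],[0.22,0.06,-0.04]],[0,[-8,0,0],[0.34,0.09,-0.05]],[0,[-8,0,0],[0.45,0.12,-0.07]],[0,[-8,-5,0],[0.57,0.15,-0.09]],[0,[-6,-10,0],[0.68,0.18,-0.11]],[0,[-2,-20,5],[0.8,0.21,-0.125]],[0,[2,-30,10],[0.91,0.245,-0.14]],[0,[5,-40,15],[1.03,0.275,-0.16]],[0,[10,-50,20],[1.14,0.305,-0.18]]]'
python3 - <<'E'
from h import *
t=np.load("t3.npz"); s,p,R0=cur(); print(s["qpos"].round(1)); rel(R.from_matrix(t["Rt"]),t["B"]+[0,0,.07])
E
```

```text
time_s: 10.55
tool_pos: [0.5407, 0.009, 0.2244]
tool_rot: [6.1, 75.0, 23.3]
force: [0.1, -0.1, -1.2]
grip_width: 0.0009
[ 78.3 -10.8 -69.5 108.3 -20.   63.7  32.3]
 shift [36.2 13.9 86.1] rv [ 0.8761  0.231  -0.1405] rows>= 2.2632232804319683 7.337321717416138
```

```bash
python3 -m pendant '[[0,[0,0,15],[0.11,0.03,-0.02]],[0,[5,2,30],[0.22,0.06,-0.04]],[0,[10,4,45],[0.33,0.09,-0.05]],[0,[15,6,60],[0.44,0.12,-0.07]]]'
python3 - <<'E'
from h import *
t=np.load("t3.npz"); s,p,R0=cur(); print(s["qpos"].round(1)); rel(R.from_matrix(t["Rt"]),t["B"]+[0,0,.07])
E
```

```text
time_s: 10.88
tool_pos: [0.5814, 0.026, 0.2298]
tool_rot: [15.9, 79.8, 18.8]
force: [-1.5, -1.3, 2.1]
grip_width: 0.0004
[ 65.1  12.3 -75.7  99.3  11.1  67.7  -9.7]
 shift [26.1 21.  40.7] rv [ 0.63    0.1503 -0.1012] rows>= 1.2637021943287936 5.246048235250403
```

```bash
python3 -m pendant '[[0,[5,5,10],[0,0,0]],[0,[10,10,20],[0,0,0]],[0,[16,16,32],[0,0,0]]]'
python3 - <<'E'
from h import *
t=np.load("t3.npz"); s,p,R0=cur(); print(s["qpos"].round(1),R0.as_matrix().round(2)); rel(R.from_matrix(t["Rt"]),t["B"]+[0,0,.07])
E
```

```text
time_s: 11.13
tool_pos: [0.6146, 0.0468, 0.2194]
tool_rot: [16.8, 79.8, 20.1]
force: [-0.9, 0.5, 0.6]
grip_width: 0.0006
[ 54.4  18.8 -70.8  95.8  17.9  68.2 -15.9] [[ 0.17 -0.06  0.98]
 [ 0.06  1.    0.05]
 [-0.98  0.05  0.17]]
 shift [9.2 2.5 8.8] rv [ 0.6363  0.1486 -0.1045] rows>= 0.31080175608926847 5.294911071230239
```

```bash
python3 -m pendant '[[0,[2,1,2],[0.1,0.02,-0.02]],[0,[4,1,4],[0.2,0.05,-0.03]],[0,[6,2,6],[0.3,0.07,-0.05]],[0,[8,2,8],[0.4,0.1,-0.07]],[0,[9,2,9],[0.5,0.12,-0.08]],[0,[9,2,9],[0.6,0.14,-0.1]],[0,[9,2,9],[0.64,0.15,-0.1]]]'
python3 - <<'E'
from h import *
t=np.load("t3.npz"); s,p,R0=cur(); print(s["qpos"].round(1),R0.as_matrix().round(2)); rel(R.from_matrix(t["Rt"]),t["B"]+[0,0,.07])
r=optics.read_camera("wrist"); cv2.imwrite('pics/w9.png',r["image"])
r=optics.read_camera("scene"); cv2.imwrite("pics/s9.png",cv2.resize(r["image"][120:280,200:420],None,fx=3.6,fy=3.6))
E
```

```text
time_s: 11.72
tool_pos: [0.6247, 0.0501, 0.2122]
tool_rot: [138.4, 89.8, 104.7]
force: [-0.4, 0.4, -1.3]
grip_width: 0.0002
[ 36.2  25.3 -57.1  85.7  21.1  80.6 -55.6] [[-0.    0.55  0.83]
 [ 0.    0.83 -0.55]
 [-1.    0.   -0.  ]]
 shift [ 0.2  0.1 -0.1] rv [-0.007  -0.0031 -0.0028] rows>= 0.006373084686044765 0.06535209529015162
```

View pics/w9.png

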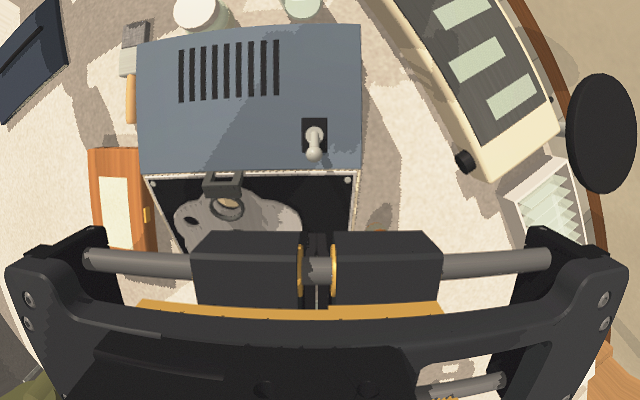

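View pics/s9.png

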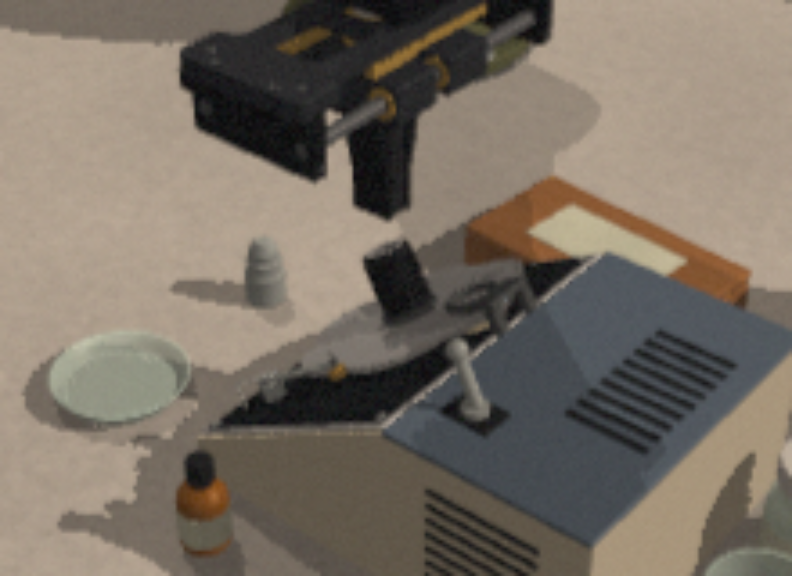

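```bash
python3 -m pendant '[[0,[20,0,0],[0,0,0]],[0,[40,0,0],[0,0,0]],[0,[60,0,0],[0,0,0]],[0,[74,0,0],[0,0,0]],[0,[74,0,0],[0,0,0]],[0,[74,0,0],[0,0,0]]]'
python3 - <<'E'
from h import *
s,p,R0=cur(); print(s["qpos"].round(1),p,s["force"])
r=optics.read_camera("wrist"); cv2.imwrite('pics/w10.png',r["image"])
r=optics.read_camera("scene"); cv2.imwrite("pics/s10.png",cv2.resize(r["image"][120:280,200:420],None,fx=3.6,fy=3.6))
E
```

```text
time_s: 12.32
tool_pos: [0.6243, 0.0481, 0.1393]
tool_rot: [118.5, 89.9, 84.9]
force: [1.1, 0.7, 0.3]
grip_width: 0.0004
[ 35.5  28.2 -55.4  91.   23.8  73.4 -57.2] [0.62425865 0.04805569 0.13932834] [1.06392271 0.74698958 0.27498244]
```

View pics/s10.png

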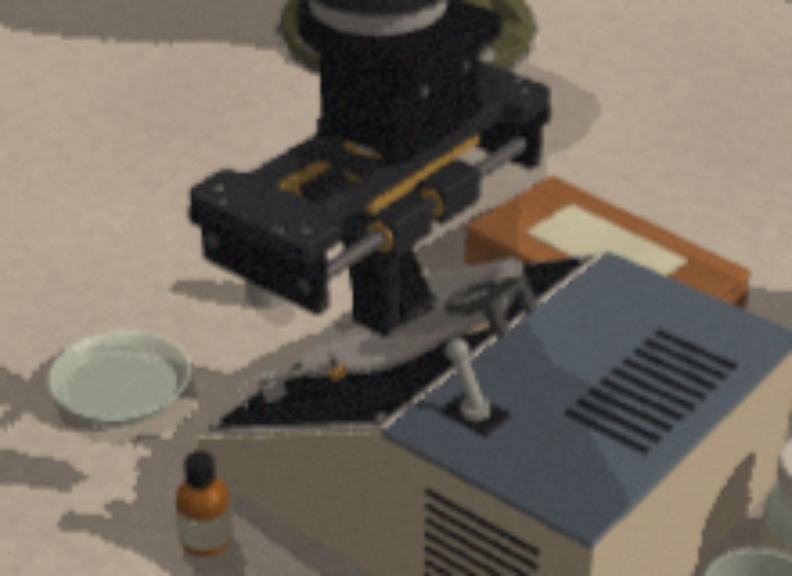

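```bash
python3 -m pendant '[[0,[0,12,0],[0,0,0]],[0,[0,24,0],[0,0,0]],[0,[0,30,0],[0,0,0]],[0,[0,36,0],[0,0,0]],[0,[0,42,0],[0,0,0]],[0,[0,47,0],[0,0,0]],[0,[0,50,0],[0,0,0]],[0,[0,50,0],[0,0,0]]]'
python3 - <<'E'
from h import *
s,p,R0=cur(); print(s["qpos"].round(1),p,s["force"])
r=optics.read_camera("scene"); cv2.imwrite("pics/s11.png",cv2.resize(r["image"][120:280,200:420],None,fx=3.6,fy=3.6))
E
```

```text
time_s: 13.08
tool_pos: [0.653, 0.0903, 0.1403]
tool_rot: [78.0, 89.8, 44.4]
force: [0.1, -0.1, 0.1]
grip_width: 0.0007
[ 28.8  31.9 -54.1  86.1  26.2  75.2 -61.4] [0.65297972 0.09027931 0.14025663] [ 0.07701762 -0.13946079  0.11586006]
```

View pics/s11.png

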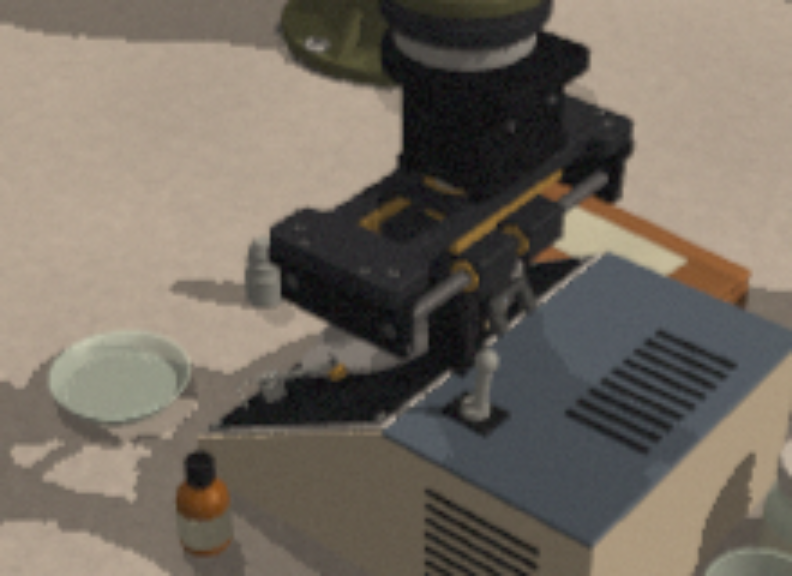

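```bash
python3 -m pendant '[[0,[3,4,0],[0,0,0]],[0,[4,8,0],[0,0,0]],[0,[4,11,0],[0,0,0]],[0,[4,11,0],[0,0,0]]]'
python3 - <<'E'
from h import *
s,p,R0=cur(); print(s["qpos"].round(1),p,s["force"])
r=optics.read_camera("scene"); cv2.imwrite("pics/s12.png",cv2.resize(r["image"][120:280,200:420],None,fx=3.6,fy=3.6))
E
```

```text
time_s: 13.47
tool_pos: [0.6578, 0.0966, 0.1355]
tool_rot: [-93.4, 89.8, -127.1]
force: [-3.4, -4.7, 2.0]
grip_width: 0.0004
[ 27.4  32.9 -53.6  85.2  26.9  75.5 -62.3] [0.65776126 0.0966017  0.13546304] [-3.37431642 -4.66621413  2.04316852]
```

View pics/s12.png

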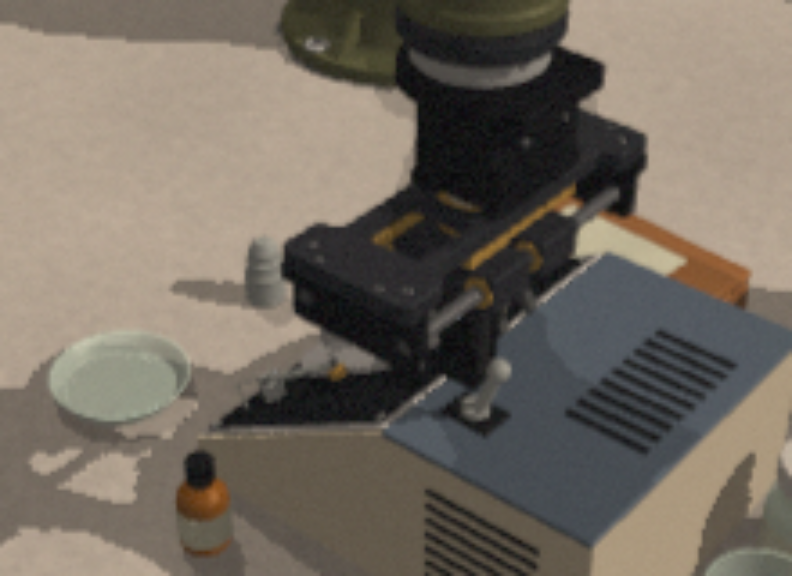

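```bash
python3 -m pendant '[[0,[0,3,0],[0,0,0]],[0,[0,5,0],[0,0,0]],[0,[0,5,0],[0,0,0]]]'
python3 - <<'E'
from h import *
s,p,R0=cur(); print(p,s["force"],s["force"]@g["e"], p@g["e"])
E
```

```text
time_s: 13.77
tool_pos: [0.6581, 0.0969, 0.1353]
tool_rot: [-99.1, 89.3, -132.9]
force: [-12.7, -12.3, 8.4]
grip_width: 0.0004
[0.65810985 0.09691239 0.13528377] [-12.6660521  -12.3232061    8.36028164] -17.25377799472894 0.4423174173665006
```

```bash
python3 -m pendant '[[0,[0,-15,0],[0,0,0]],[0,[-5,-30,0],[0,0,0]],[0,[-35,-40,0],[0,0,0]],[0,[-70,-60,0],[0,0,0]],[0,[-105,-90,0],[0,0,0]],[0,[-135,-120,0],[0,0,0]],[0,[-150,-155,0],[0,0,0]],[0,[-160,-190,0],[0,0,0]],[0,[-160,-210,0],[0,0,0]],[0,[-160,-210,0],[0,0,0]]]'
python3 - <<'E'
from h import *
s,p,R0=cur(); print(s["qpos"].round(1),p,s["force"])
r=optics.read_camera("scene"); cv2.imwrite("pics/s13.png",r["image"])
a=r["image"][150:290,230:440]; cv2.imwrite("pics/s13z.png",cv2.resize(a,None,fx=3.8,fy=3.8))
r=optics.read_camera("top"); cv2.imwrite("pics/t13.png",r["image"]); rectify(r,"pics/rect13.png")
E
```

```text
time_s: 14.6
tool_pos: [0.5439, -0.0779, 0.2965]
tool_rot: [-7.2, 89.8, -41.3]
force: [0.7, 0.7, -0.2]
grip_width: 0.0007
[ 58.3  10.4 -59.6  89.1   9.2  85.5 -35.7] [ 0.54389525 -0.07786761  0.2965244 ] [ 0.65396333  0.72357887 -0.24803081]
```

View pics/s13z.png

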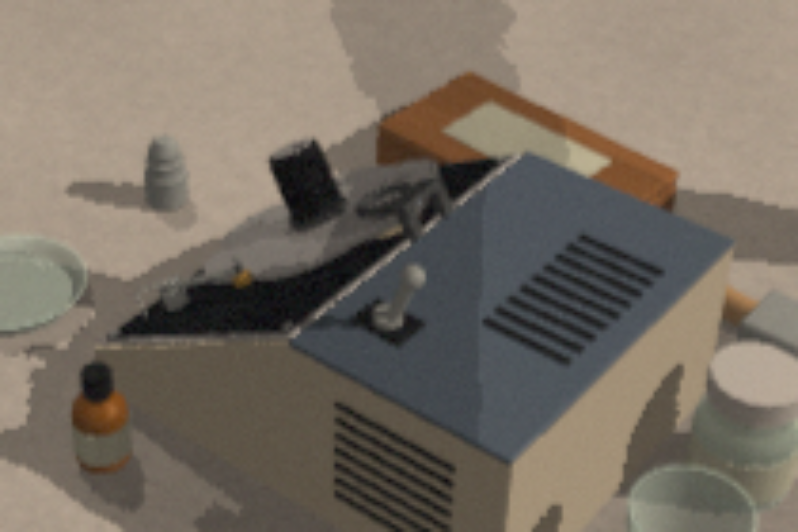

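View pics/t13.png

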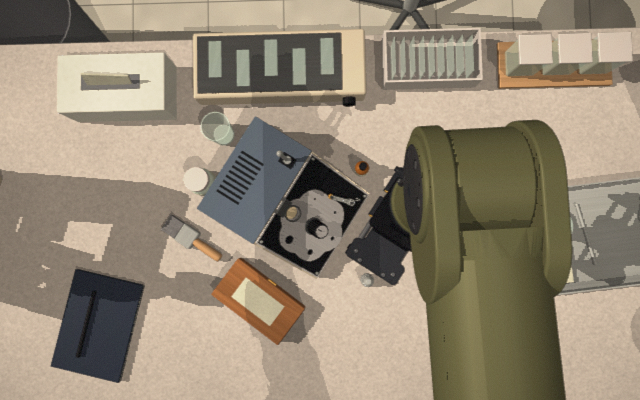

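View pics/rect13.png

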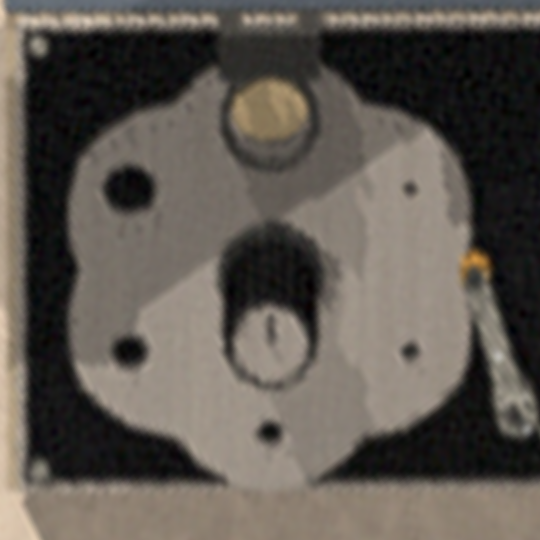

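Run:
```python
from h import *
for n in("top","scene"):
    r=optics.read_camera(n); C=cloud(r); s=(C[...,2]>.14)&(C[...,2]<.165)&(np.linalg.norm(C[...,:2]-[.662,.11],axis=-1)<.04); q=C[s]
    print(n,len(q),q.mean(0),(q@g["e"]).mean(),(q@g["py"]).mean(),q[:,2].max())
print(telemetry.get_obs()["force"], env.sign_off())
```

```text
top 35 [0.66257726 0.11180399 0.15040214] 0.4572166335989929 -0.49240401071931256 0.15412948024444661
scene 43 [0.66695866 0.11227731 0.15030691] 0.4600177230571873 -0.49580614904423237 0.15653959761575265
the job is handed in; nothing more can be done
[ 0.41156747  0.25366631 -0.45683968] None
```

The aperture wheel is set to the largest opening and the lamp is switched on; I handed the job in after about 15 s of the 56 s allowed. `sign_off` reports no verdict, so what follows is what my last checks showed.

**What I did:** I gripped the knob, turned it counter-clockwise about 140° and let go, and the wheel ran into its click. Then I pushed the toggle back with closed fingers until it stood against its stop at about 17 N, and drew the arm clear.

**Last checks:**
- **Wheel:** In the top view squared up to the panel, the largest opening stands under the collar with the lamp window showing through it. The five visible openings lie evenly about the axis, so I see no angular error. The pawl's roller has moved in to the rim at a notch.
- **Toggle:** Its tip now lies about 26 mm further back than at the start in both the top and scene cameras, which is its full travel.
- **Surroundings:** None of the small things looks moved or tipped. The petri dish was hidden by the arm in the final top view, but looked in place in the scene view.
- **Arm:** It was clear of everything, with the measured force near zero.

**What disagreed with the description:**
- The wheel appeared to start about 20° off a click, not on one.
- The fingertips looked about 17 mm shorter in both the scene and wrist cameras than `tip_reach` says. I went 9 mm deeper on the knob to allow for that.

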